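Draw the filter plate from the bench aspirator

TASK

Take the filter plate out of the bench vacuum aspirator for inspection: first press the sprung vent cap on its small trap bottle fully down for a moment and let it spring back, to let the vacuum go, then swing the cover flap of the pump body up, upright or beyond, so that it stays open, and draw the plate hidden beneath it straight up out of its slot by its pull tab. Without setting it down, carry it over the middle of the shallow drip tray and finish while holding it there in the gripper, still and upright, its lower edge about 10 cm above the tray, turned parallel to the tray's long side so that its broad pleated face looks to the front of the bench. Leave the flap open, and do not shift or upset the tray or the other things on the bench.

Things in the scene. Friction and masses are not known exactly. Their poses are not given: they have to be found in the camera images.
- aspirator: Vacuum aspirator, fixed: grey base 130 x 244 x 12 mm, a white pump body (106 x 118 mm, top 82 mm above the bench) at its +y end, a white trap bottle 47 mm across at its -y end (centre at y = -82 mm), a black hose between. Origin: centre of the base's underside; x to its back (hinge side), y from bottle to pump, z up. Turned by -0.35 to 0.2 rad.
- vent_cap_top (a point): Middle of the top face of the grey round vent cap (33 mm across, 12 mm high) on the trap bottle, about 144 mm above the bench. It is pressed straight down.
- vent_cap (a joint): Travel of the vent cap in m: 0 released, 0.006 fully down. A spring raises it; fully down takes about 6 N.
- cover_flap (a joint): Flap angle in rad: 0 shut, 1.57 upright, 2.1 at its stop. The grey flap is a hood 101 x 106 x 42 mm on top of the pump body, hinged at its back lower edge (axis along the aspirator's y). A stiff friction hinge: it stays at any angle and takes about 1 N at the finger tab to move.
- flap_tab (a point): Grip point of the flap's finger tab, a tongue 26 mm wide (along the hinge axis), 8 mm thick, 31 mm long on the hood's front wall (toward the aspirator's -x when shut), free on all sides. Point 18 mm from that wall, 13 mm from the tongue's end, 102 mm above the bench when shut; arc radius 124 mm about the hinge. Gripped across its width, it can turn between the fingers.
- flap_hinge (a point): Middle of the flap's hinge axis, 84 mm above the bench; the point does not move. Its y axis is the hinge axis; the point is parallel to the aspirator.
- slot_mouth (a point): Middle of the mouth of the filter slot in the top of the pump body, 82 mm above the bench, 57.5 mm before the hinge. The slot is 69 mm long (aspirator's x), 13 mm wide (y), 52 mm deep.
- filter_plate: White framed filter plate, pleated paper medium, 66 mm wide (x), 10 thick (y), 62 high, with a pull tab on top 30 wide, 8 thick, 26 high (88 in all); about 45 g. Origin: centre of its lower edge; z to the tab. Stands in the slot, parallel to the aspirator, lower edge 52 mm below the mouth; tab and 10 mm of frame stick out above, hidden by the shut flap, free on both faces once it is open.
- plate_tab (a point): Middle of the filter plate's pull tab, 75 mm above its lower edge.
- drip_tray: White shallow open tray, 130 x 200 mm outside, 24 mm high, rim rolled outward, 0.35 kg, loose. Origin: centre of its underside; y along its long side, x across it toward the back of the bench, z up. Turned by up to 0.3 rad either way. The plate's y axis ends along the tray's x axis (either way round).
- lab_timer: White lab timer lying on the bench, 62 x 66 x 19 mm, a bystander. Origin: centre of its underside.
- brown_bottle: Small brown bottle, 34 mm across, 59 mm high, a bystander. Origin: centre of its underside.
- pp_beaker: White plastic beaker, 76 mm across, 92 mm high, a bystander. Origin: centre of its underside.

How it is judged:
By the outcome, as a careful person would: the job done as asked, in the order asked, and still so for the second after the job is handed in, while the arm keeps its last pose, push and grip.
It also fails if it takes over 72 s, if anything falls off the work surface, if the arm or the gripper's body presses on something with over 40 N, if the wrist force passes 120 N, or if a joint passes its speed limit or range.

ROBOT

A 6-joint arm with a two-finger parallel gripper is mounted at the origin on a cart in front of the work surface, level with it; the furniture and walls round the work are solid. World frame = base frame: x ahead of the robot, y to its left, z up, the work surface at z = 0. Lengths are in m, angles in rad, forces in N, time in s.
With the tool pointing down it reaches from about 0.25 to 0.775 m from the base axis. Payload 4 kg.
Tool frame: the origin (TCP) lies at the very end of the fingers, on their centre line; the grasp point (between the pads) lies 19 mm behind it; z points along the fingers, y is the line along which they close (so a half turn about z gives the same grasp; the last joint's range is limited). The gripper opens to 94 mm and grips with 3 to 60 N. Pads are 16 mm wide; open, the fingers measure 119 mm over their backs; the gripper's body (75 mm by 177 mm) begins 78 mm behind the grasp point.
Start: joints at [1.21, 0.087, 1.371, -0, 1.684, -0.103], TCP at [0.14, 0.532, 0.182] pointing down, gripper open.
Joint ranges: [-3.1, 3.1], [-0.76, 2.03], [0.27, 2.55], [-1.08, 4.22], [0.17, 2.65], [-2.57, 2.57]. Speed limits (rad/s): [2.79, 2.79, 3.14, 3.14, 3.14, 3.14].

INTERFACE

Orientations are given as [roll, pitch, yaw] about the fixed x, y, z axes, in that order (R = Rz(yaw) Ry(pitch) Rx(roll)).
In Python, from bench import robot, vision gives the robot as it stands.
- The arm moves only by the shell command python3 -m crank 'ROWS'. ROWS is JSON, a list of rows, each a list of 3 entries, a list of its own where there are three numbers: the closure, from 0 (fully open) to 1 (shut), then the shift along the tool's x, y, z in m, then the turn, a rotation vector about the tool's x, y, z in degrees. A call has 1 to 8 rows; each row shifts and turns the commanded pose from where the row before left it, along the tool's axes as they then stand; what a row does not reach is not made up. A row lasts 1/10 s, in which the tool goes at most 50 mm and 8.59 degrees, less where a joint would pass 70% of its speed; a pose out of reach is approached as far as the arm can. A call with a gripper value outside its range is refused whole. The fingers move at their own pace and stop on an object; the grip force is fixed at half the most. Time passes only in rows, so rows that do not move let the fingers close. It gives the time, the measured TCP pose, the force, the opening and the grip force at its end, in the units of the state.
- robot.get_obs(): the state, without advancing time (a new reading comes with each control period).
- vision.snapshot(name): name is "side" or "top"; returns a dict with "color" (420x560x3 uint8, red, green, blue), "z_map" (420x560 float32, m along the optical axis (not along the pixel's ray), 0 where there is no reading), "fx", "fy", "cx", "cy" (pixels), "dist" ([k1, k2, p1, p2, k3] as OpenCV has them; the pictures are not rectified), "R" (3x3) and "t" (3): a world point X has camera coordinates R X + t. Camera axes: x right, y down, z forward; pixel columns grow to the right and rows downward; lengths in m; the calibration is good to about 2 mm. A picture is of the moment at which its call begins.
- robot.close_job(): hands the job in; it is judged then, once.
The state is a dict: "time": time; "joint_positions": joint angles; "qvel": joint speeds; "joint_torque": joint torques, N m; "tool_pos": TCP position; "ee_rot": TCP orientation; "wrist_force": force on the tool from outside, world axes, zero at the start; "wrist_torque": the same for the moment, N m; "width": finger opening in m; "finger_force": force on a finger pad.
Only numpy, scipy, OpenCV 4.12 (cv2) and the standard library are available. Lean on these libraries where they do the work, as an engineer would, in place of code of your own. Each camera call takes 0.05 s, during which the arm holds its last target. There are 200 camera calls.

## Working session

There is one attempt and no reset: what is moved stays moved. The work goes in short steps, Python scripts to look and compute and a shell command to move; the robot and the scene stay as the last step left them, time stands still between calls to the robot, and variables do not carry over. Pictures are saved under pics/ and viewed, at most 10 in all, crops included, and the job is handed in when it is done.

```bash
mkdir -p pics; ls
cat > h.py <<'E'
import numpy as np, cv2
from scipy.spatial.transform import Rotation as Ro
from bench import robot, vision
def snap(n): return vision.snapshot(n)
def K(s): return np.array([[s['fx'],0,s['cx']],[0,s['fy'],s['cy']],[0,0,1.]])
def save(s,f): cv2.imwrite('pics/'+f,s['color'][:,:,::-1])
def ray(s,uv):
    p=cv2.undistortPoints(np.array(uv,float).reshape(-1,1,2),K(s),np.array(s['dist'],float)).reshape(-1,2)
    d=np.c_[p,np.ones(len(p))]@np.array(s['R']); c=-np.array(s['R']).T@np.array(s['t']); return c,d
def onz(s,uv,z):
    c,d=ray(s,uv); return c+d*((z-c[2])/d[:,2])[:,None]
def cloud(s):
    v,u=np.mgrid[0:420,0:560]; c,d=ray(s,np.stack([u,v],-1).reshape(-1,2))
    P=c+d*s['z_map'].reshape(-1,1); P[s['z_map'].ravel()==0]=np.nan; return P.reshape(420,560,3)
def T():
    o=robot.get_obs(); return np.array(o['tool_pos']),Ro.from_euler('xyz',o['ee_rot'])
def proj(s,X):
    return cv2.projectPoints(np.array(X,float).reshape(-1,3),cv2.Rodrigues(np.array(s['R'],float))[0],np.array(s['t'],float),K(s),np.array(s['dist'],float))[0].reshape(-1,2)
E
python3 - <<'E'
from h import *
o=robot.get_obs(); print(o)
for n in('top','side'):
    s=snap(n); save(s,n+'0.png'); print(n,-np.array(s['R']).T@s['t'],s['R'][2] if 1 else 0)
E
```

```text
pics
{'time': 0.0, 'joint_positions': array([ 1.20988680e+00,  8.79427420e-02,  1.37224538e+00,  8.50591918e-06,
        1.68359256e+00, -1.03103030e-01]), 'qvel': array([-6.94730171e-04, -4.38645372e-04, -7.67031501e-04,  1.06149970e-03,
       -4.59377961e-05, -4.05636886e-04]), 'joint_torque': array([ 3.31996789e-04, -3.40174341e+01, -3.02431440e+01,  7.18756858e-02,
        3.27566173e-02, -1.35870214e-04]), 'tool_pos': array([0.14001846, 0.53125924, 0.18051544]), 'ee_rot': array([-3.13941711e+00, -2.33602635e-04,  2.88378686e+00]), 'wrist_force': array([-0.33297462, -0.03532713, -0.22904815]), 'wrist_torque': array([-0.00298773,  0.01258679,  0.01973055]), 'finger_force': 0.0, 'width': 0.09414408960674994}
top [ 0.34437524 -0.04702528  1.30782354] [ 0.1654351   0.02426568 -0.98592211]
side [ 0.05274844 -0.9198918   0.65005155] [ 0.44429199  0.77702564 -0.44591005]
```

View pics/top0.png

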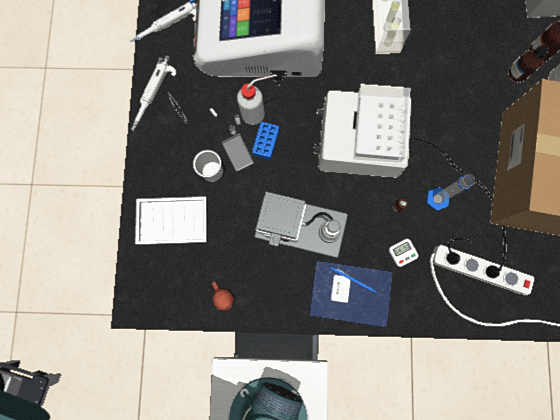

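View pics/side0.png

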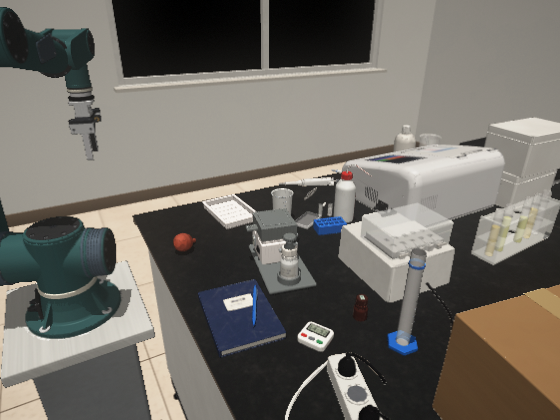

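Top: aspirator at (300,222), flap hood (281,217) with finger tab ≈(275,240), vent cap ≈(331,228), tray (171,220), beaker (208,165). Side: cap ≈(290,240), flap (275,222). Now I measure with masks and depth.

Run:
```python
from h import *
s=snap('top'); P=cloud(s); z=P[...,2]
c=s['color'].astype(int)
def reg(x0,y0,x1,y1,m):
    r=np.zeros((420,560),bool); r[y0:y1,x0:x1]=1; return r&m
def big(m):
    n,l,st,ce=cv2.connectedComponentsWithStats(m.astype(np.uint8)); return l==1+np.argmax(st[1:,4])
def rect(m,name,zz):
    m=big(m); v,u=np.nonzero(m); Q=onz(s,np.c_[u,v],zz) 
    r=cv2.minAreaRect((Q[:,:2]*1000).astype(np.float32)); print(name,m.sum(),r,cv2.boxPoints(r).round(0).tolist(),'medz',np.nanmedian(z[m]))
    return r
print('floor',np.nanmedian(z[255:260,220:240]))
rect(reg(125,190,215,250,c.sum(2)>330),'tray',0.024)
rect(reg(250,185,325,250,(z>.105)),'hood',0.124)
rect(reg(305,205,350,250,z>.138),'cap',.144)
rect(reg(245,185,355,262,(c.sum(2)>200)),'base',.006)
rect(reg(190,145,228,185,z>.07),'beaker',.092)
# base plate in cloud
m=reg(305,200,355,262,(c.sum(2)>200)&(z<.025)&(z>.0))
Q=P[m][:,:2]*1000; r=cv2.minAreaRect(Q.astype(np.float32)); print('base cloud',r,cv2.boxPoints(r).round())
m=reg(250,225,300,250,z>.09); Q=P[m]*1000; i=np.argsort(Q[:,0])[:25]; print(Q[i].round())
i=cv2.resize(s['color'][180:265,120:360],None,fx=3.3,fy=3.3,interpolation=cv2.INTER_CUBIC); cv2.imwrite('pics/crop.png',i[:,:,::-1])
```

```text
floor 0.00011333785253875295
tray 3227 ((526.0573120117188, 290.4102783203125), (132.06005859375, 202.27188110351562), 3.2848713397979736) [[454.0, 388.0], [466.0, 186.0], [598.0, 193.0], [586.0, 395.0]] medz 0.0035426668090053903
hood 1637 ((517.8082275390625, -20.90869140625), (105.87994384765625, 132.06475830078125), 77.48163604736328) [[442.0, -58.0], [571.0, -87.0], [594.0, 16.0], [465.0, 45.0]] medz 0.12433889495538719
cap 133 ((502.63037109375, -160.54644775390625), (30.90896987915039, 33.17949295043945), 1.3371258974075317) [[487.0, -144.0], [488.0, -177.0], [518.0, -177.0], [518.0, -144.0]] medz 0.1437891182600768
base 3977 ((521.6910400390625, -79.2965087890625), (248.16590881347656, 148.1848602294922), 77.50494384765625) [[423.0, -184.0], [567.0, -216.0], [621.0, 26.0], [476.0, 58.0]] medz 0.07664323220202784
beaker 202 ((675.9974975585938, 182.16600036621094), (74.24012756347656, 71.70970916748047), 2.7144534587860107) [[637.0, 216.0], [641.0, 145.0], [715.0, 148.0], [711.0, 220.0]] medz 0.0886732757420291
base cloud ((497.23785400390625, -139.36264038085938), (121.79187774658203, 156.24647521972656), 78.71163940429688) [[ 409. -184.]
 [ 562. -214.]
 [ 586.  -95.]
 [ 433.  -64.]]
[[451. -17. 104.]
 [454. -11. 108.]
 [454.  -9. 104.]
 [454. -14. 105.]
 [454. -19. 106.]
 [454.  -6. 100.]
 [454. -16. 103.]
 [456.  -3. 110.]
 [456.  -1. 107.]
 [456.   2. 105.]
 [456.  -9. 107.]
 [456. -14. 108.]
 [456. -17. 108.]
 [456. -11. 107.]
 [457.  -6. 102.]
 [457. -19. 102.]
 [458.  -1. 109.]
 [459.   2. 105.]
 [459. -14. 109.]
 [459. -19. 111.]
 [459.  -6. 107.]
 [459.  -9. 107.]
 [459.   5. 103.]
 [459. -16. 107.]
 [459.  -3. 103.]]
```

View pics/crop.png

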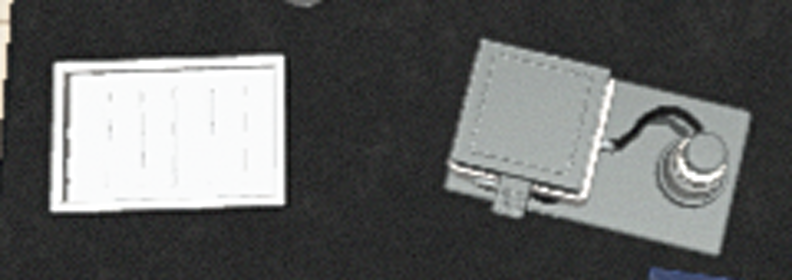

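```bash
python3 -m crank '[[1,[0,0,0],[0,0,-2.3]],[1,[-0.025,-0.030,-0.003],[0,0,0]],[1,[-0.025,-0.030,-0.003],[0,0,0]],[1,[-0.025,-0.030,-0.003],[0,0,0]],[1,[-0.025,-0.030,-0.003],[0,0,0]],[1,[-0.025,-0.030,-0.003],[0,0,0]],[1,[-0.025,-0.030,-0.003],[0,0,0]],[1,[-0.025,-0.030,-0.002],[0,0,0]]]' &&
python3 -m crank '[[1,[-0.025,-0.030,0],[0,0,0]],[1,[-0.025,-0.030,0],[0,0,0]],[1,[-0.025,-0.030,0],[0,0,0]],[1,[-0.025,-0.030,0],[0,0,0]],[1,[-0.025,-0.030,0],[0,0,0]],[1,[-0.025,-0.030,0],[0,0,0]],[1,[-0.025,-0.030,0],[0,0,0]],[1,[-0.025,-0.030,0],[0,0,0]]]' &&
python3 -m crank '[[1,[-0.025,-0.030,0],[0,0,0]],[1,[-0.025,-0.030,0],[0,0,0]],[1,[-0.025,-0.030,0],[0,0,0]],[1,[-0.025,-0.030,0],[0,0,0]],[1,[-0.025,-0.030,0],[0,0,0]],[1,[0,0,0],[0,0,0]],[1,[0,0,0],[0,0,0]]]'
cat >> h.py <<'E'
def d(X,yaw=None):
    p,R=T(); print('tcp',p.round(4),'rpy',R.as_euler('xyz').round(3),'shift tool mm',(R.inv().apply(np.array(X)-p)*1000).round(1))
E
python3 -c "
from h import *
d([.5026,-.1605,.160])"
```

```text
time: 0.95
tool_pos: [0.266, 0.2875, 0.2017]
ee_rot: [3.141, 0.0, 2.924]
wrist_force: [0.8, 0.4, -0.5]
width: 0.0337
finger_force: 0.0
time: 1.75
tool_pos: [0.4095, 0.0099, 0.2015]
ee_rot: [3.141, 0.0, 2.924]
wrist_force: [0.2, 0.5, 0.3]
width: 0.0004
finger_force: 0.0
time: 2.45
tool_pos: [0.4985, -0.1621, 0.2007]
ee_rot: [3.14, -0.002, 2.923]
wrist_force: [0.1, -0.1, 0.7]
width: 0.0004
finger_force: 0.0
tcp [ 0.4985 -0.1621  0.2007] rpy [ 3.140e+00 -2.000e-03  2.923e+00] shift tool mm [-3.8  2.4 40.7]
```

```bash
python3 -m crank '[[1,[-0.002,0.001,0.015],[0,0,0]],[1,[-0.002,0.001,0.015],[0,0,0]],[1,[0,0,0.015],[0,0,0]],[1,[0,0,0.006],[0,0,0]],[1,[0,0,0.003],[0,0,0]],[1,[0,0,0],[0,0,0]]]' &&
python3 -m crank '[[1,[0,0,0.002],[0,0,0]],[1,[0,0,0.002],[0,0,0]],[1,[0,0,0.001],[0,0,0]],[1,[0,0,0],[0,0,0]]]'
```

```text
time: 3.05
tool_pos: [0.503, -0.1605, 0.1472]
ee_rot: [3.141, -0.001, 2.924]
wrist_force: [-0.2, -0.2, 0.4]
width: 0.0005
finger_force: 0.0
time: 3.45
tool_pos: [0.5032, -0.161, 0.1427]
ee_rot: [3.142, 0.0, 2.924]
wrist_force: [-0.3, -0.4, 0.2]
width: 0.0003
finger_force: 0.0
```

```bash
python3 -m crank '[[1,[0,0,0.002],[0,0,0]],[1,[0,0,0.001],[0,0,0]],[1,[0,0,0],[0,0,0]]]' &&
python3 -m crank '[[1,[0,0,0.002],[0,0,0]],[1,[0,0,0.001],[0,0,0]],[1,[0,0,0],[0,0,0]]]'&&
python3 -m crank '[[1,[0,0,0.001],[0,0,0]],[1,[0,0,0.000],[0,0,0]],[1,[0,0,0],[0,0,0]]]'
```

```text
time: 3.75
tool_pos: [0.5031, -0.1608, 0.1394]
ee_rot: [3.141, -0.001, 2.924]
wrist_force: [-0.0, 0.1, 0.4]
width: 0.0006
finger_force: 0.0
time: 4.05
tool_pos: [0.5031, -0.1608, 0.1363]
ee_rot: [3.141, -0.001, 2.924]
wrist_force: [-0.6, -0.2, 0.1]
width: 0.0002
finger_force: 0.0
time: 4.35
tool_pos: [0.5032, -0.1608, 0.1357]
ee_rot: [3.141, 0.0, 2.924]
wrist_force: [-0.1, -0.4, -0.2]
width: 0.0006
finger_force: 0.0
```

Run:
```python
from h import *
s=snap('side'); i=cv2.resize(s['color'][150:300,210:350],None,fx=4,fy=4,interpolation=cv2.INTER_CUBIC)
t=snap('top'); j=cv2.resize(t['color'][180:270,290:370],None,fx=4,fy=4,interpolation=cv2.INTER_CUBIC)
o=np.zeros((600,800,3),np.uint8); o[:,:560]=i[:600]; o[:360,560:]=j[:360,40:280]
cv2.imwrite('pics/press.png',o[:,:,::-1]); print(proj(s,[[.5026,-.1605,.144],T()[0]]),proj(t,[[.5026,-.1605,.144]]))
P=cloud(s); print(P[228:262:3,290].round(3))
```

```text
[[288.63143065 235.73668379]
 [288.88410137 238.60819368]] [[333.48931216 225.99863847]]
[[ 0.498 -0.174  0.174]
 [ 0.555 -0.079  0.104]
 [ 0.509 -0.157  0.145]
 [ 0.501 -0.17   0.146]
 [ 0.498 -0.175  0.141]
 [ 0.504 -0.166  0.126]
 [ 0.503 -0.167  0.117]
 [ 0.501 -0.172  0.112]
 [ 0.499 -0.175  0.106]
 [ 0.497 -0.178  0.099]
 [ 0.497 -0.179  0.09 ]
 [ 0.498 -0.178  0.08 ]]
```

View pics/press.png

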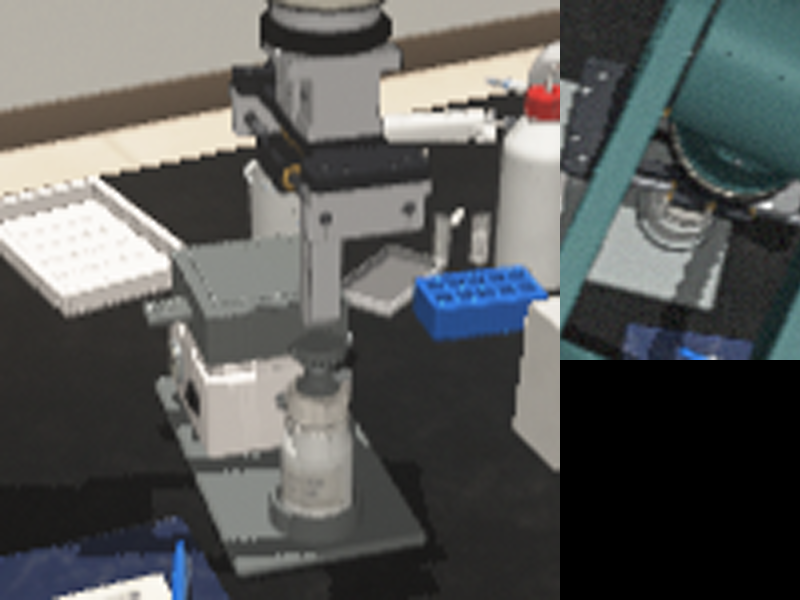

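The picture shows the fingertip at about crop (320,333), right at the cap's middle, with the cap apparently unpressed. I'll keep descending gently.

```bash
python3 -m crank '[[1,[0,0,0.001],[0,0,0]],[1,[0,0,0.001],[0,0,0]],[1,[0,0,0],[0,0,0]]]' &&
python3 -m crank '[[1,[0,0,0.001],[0,0,0]],[1,[0,0,0.001],[0,0,0]],[1,[0,0,0],[0,0,0]]]'&&
python3 -c "
from h import *
o=robot.get_obs();print(o['wrist_force'],o['wrist_torque'],o['joint_torque'])
s=snap('side');print(s['fx'])
i=cv2.resize(s['color'][210:265,260:320],None,fx=9,fy=9,interpolation=cv2.INTER_CUBIC);cv2.imwrite('pics/p2.png',i[:,:,::-1])"
```

```text
time: 4.75
tool_pos: [0.5031, -0.1608, 0.1334]
ee_rot: [3.141, -0.0, 2.924]
wrist_force: [0.7, 0.0, 0.3]
width: 0.0007
finger_force: 0.0
time: 5.05
tool_pos: [0.5031, -0.1608, 0.1314]
ee_rot: [3.141, -0.0, 2.924]
wrist_force: [0.3, -0.1, -0.2]
width: 0.0002
finger_force: 0.0
[ 0.2853438  -0.14225604 -0.18207902] [-0.00783831 -0.00526893 -0.03066874] [ 9.19818785e-05 -3.21862721e+01 -2.98445714e+01 -3.00940534e-02
  5.88886673e-02 -2.89034529e-05]
406.5013955297283
```

View pics/p2.png

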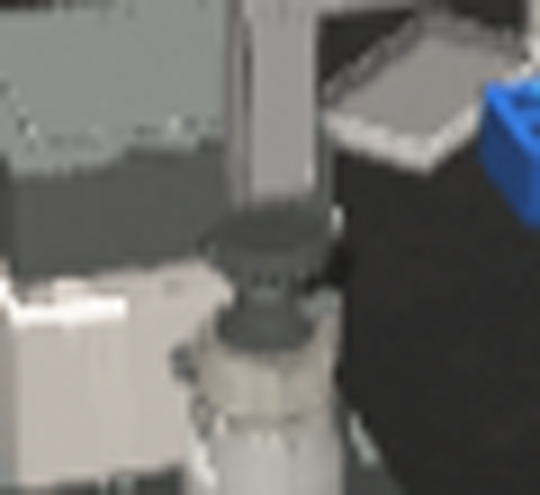

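Run:
```python
from h import *
s=snap('side'); P=cloud(s)
for z in(.13,.14,.15,.16,.17): print(z,proj(s,[[.5004,-.173,z],[.5031,-.1608,z]]).round(1).tolist())
print(onz(s,[[290.2,235.6]],.144))
for r in range(216,250): print(r,*[P[r,c].round(3) for c in(286,288,290,292,294)],s['color'][r,290])
```

```text
0.13 [[290.3, 243.0], [288.8, 240.6]]
0.14 [[290.4, 239.6], [288.8, 237.1]]
0.15 [[290.4, 236.1], [288.9, 233.6]]
0.16 [[290.5, 232.5], [289.0, 230.1]]
0.17 [[290.6, 228.9], [289.0, 226.6]]
[[ 0.50639552 -0.16177276  0.144     ]]
216 [ 0.496 -0.157  0.2  ] [ 0.492 -0.173  0.208] [ 0.499 -0.172  0.206] [ 0.503 -0.175  0.206] [ 0.507 -0.177  0.206] [151 150 147]
217 [ 0.497 -0.156  0.196] [ 0.493 -0.172  0.204] [ 0.498 -0.173  0.203] [ 0.503 -0.173  0.202] [ 0.51  -0.172  0.2  ] [152 150 147]
218 [ 0.496 -0.157  0.194] [ 0.494 -0.171  0.201] [ 0.498 -0.173  0.201] [ 0.504 -0.173  0.199] [ 0.508 -0.175  0.199] [152 150 148]
219 [ 0.497 -0.156  0.191] [ 0.493 -0.173  0.199] [ 0.498 -0.173  0.198] [ 0.503 -0.175  0.198] [ 0.508 -0.175  0.196] [152 150 147]
220 [ 0.493 -0.162  0.191] [ 0.495 -0.17   0.195] [ 0.497 -0.175  0.196] [ 0.504 -0.173  0.194] [ 0.507 -0.176  0.194] [152 150 147]
221 [ 0.494 -0.162  0.188] [ 0.494 -0.171  0.193] [ 0.498 -0.173  0.193] [ 0.504 -0.173  0.191] [ 0.509 -0.174  0.19 ] [151 149 146]
222 [ 0.494 -0.161  0.185] [ 0.494 -0.17   0.19 ] [ 0.499 -0.172  0.189]
[... 2903 characters left out ...]
0.166  0.121] [ 0.517 -0.164  0.117] [82 83 80]
245 [ 0.495 -0.161  0.12 ] [ 0.499 -0.165  0.12 ] [ 0.502 -0.169  0.122] [ 0.507 -0.17   0.121] [ 0.515 -0.167  0.117] [85 86 83]
246 [ 0.494 -0.162  0.117] [ 0.498 -0.166  0.119] [ 0.503 -0.168  0.118] [ 0.507 -0.17   0.118] [ 0.513 -0.17   0.116] [87 89 86]
247 [ 0.493 -0.165  0.116] [ 0.497 -0.167  0.116] [ 0.503 -0.168  0.115] [ 0.507 -0.171  0.116] [ 0.513 -0.17   0.113] [85 85 83]
248 [ 0.493 -0.164  0.113] [ 0.497 -0.168  0.114] [ 0.501 -0.17   0.114] [ 0.506 -0.172  0.113] [ 0.511 -0.174  0.113] [82 83 80]
249 [ 0.492 -0.167  0.112] [ 0.494 -0.173  0.114] [ 0.501 -0.17   0.111] [ 0.505 -0.174  0.112] [ 0.509 -0.177  0.112] [110 108 102]
```

The fingertip actually ends near z≈0.16, about 28 mm above the reported TCP, so the state's TCP z is offset from the visible fingers. I'll descend by force.

```bash
python3 -m crank '[[1,[0,0,0.003],[0,0,0]],[1,[0,0,0.003],[0,0,0]],[1,[0,0,0.002],[0,0,0]],[1,[0,0,0],[0,0,0]]]' &&
python3 -m crank '[[1,[0,0,0.002],[0,0,0]],[1,[0,0,0.002],[0,0,0]],[1,[0,0,0],[0,0,0]]]'&&
python3 -c "
from h import *
s=snap('side');P=cloud(s);print(T()[0])
for r in range(228,242): print(r,*[P[r,c].round(3) for c in(286,288,290,292)])"
```

```text
time: 5.55
tool_pos: [0.5029, -0.1607, 0.123]
ee_rot: [3.141, -0.001, 2.924]
wrist_force: [-0.4, -0.0, 0.1]
width: 0.0008
finger_force: 0.0
time: 5.85
tool_pos: [0.5034, -0.1609, 0.1199]
ee_rot: [3.142, 0.0, 2.924]
wrist_force: [-0.7, 0.8, 2.8]
width: 0.0002
finger_force: 1.1
[ 0.50335818 -0.16091436  0.12008243]
228 [ 0.495 -0.161  0.168] [ 0.493 -0.174  0.175] [ 0.498 -0.175  0.174] [ 0.504 -0.174  0.172]
229 [ 0.495 -0.16   0.165] [ 0.493 -0.173  0.172] [ 0.498 -0.175  0.171] [ 0.504 -0.173  0.169]
230 [ 0.496 -0.159  0.162] [ 0.495 -0.17   0.167] [ 0.499 -0.173  0.167] [ 0.504 -0.174  0.166]
231 [ 0.495 -0.161  0.16 ] [ 0.494 -0.172  0.166] [nan nan nan] [ 0.505 -0.172  0.163]
232 [ 0.494 -0.162  0.158] [ 0.494 -0.172  0.163] [ 0.499 -0.173  0.162] [ 0.503 -0.176  0.162]
233 [ 0.495 -0.16   0.154] [ 0.495 -0.17   0.159] [ 0.499 -0.173  0.159] [ 0.503 -0.175  0.159]
234 [ 0.493 -0.164  0.153] [ 0.495 -0.171  0.156] [ 0.501 -0.169  0.154] [ 0.504 -0.174  0.155]
235 [ 0.494 -0.162  0.149] [ 0.495 -0.17   0.153] [ 0.501 -0.17   0.152] [ 0.507 -0.17   0.15 ]
236 [ 0.493 -0.164  0.147] [ 0.499 -0.164  0.146] [ 0.505 -0.163  0.144] [ 0.509 -0.166  0.144]
237 [ 0.492 -0.165  0.146] [ 0.496 -0.169  0.146] [ 0.503 -0.167  0.144] [ 0.506 -0.171  0.144]
238 [ 0.493 -0.165  0.142] [ 0.495 -0.17   0.145] [ 0.5   -0.171  0.144] [ 0.503 -0.176  0.145]
239 [ 0.491 -0.168  0.142] [ 0.495 -0.17   0.142] [ 0.499 -0.174  0.142] [ 0.503 -0.176  0.142]
240 [ 0.491 -0.167  0.138] [ 0.495 -0.171  0.139] [ 0.498 -0.176  0.141] [ 0.505 -0.173  0.137]
241 [ 0.492 -0.166  0.135] [ 0.496 -0.169  0.135] [ 0.5   -0.172  0.135] [ 0.503 -0.177  0.137]
```

```bash
python3 -m crank '[[1,[0,0,0.002],[0,0,0]],[1,[0,0,0.001],[0,0,0]],[1,[0,0,0],[0,0,0]]]' &&
python3 -m crank '[[1,[0,0,0.001],[0,0,0]],[1,[0,0,0.001],[0,0,0]],[1,[0,0,0],[0,0,0]]]'&&
python3 -m crank '[[1,[0,0,0.001],[0,0,0]],[1,[0,0,0.000],[0,0,0]],[1,[0,0,0],[0,0,0]]]'
```

```text
time: 6.2
tool_pos: [0.5034, -0.161, 0.1171]
ee_rot: [-3.142, 0.001, 2.924]
wrist_force: [-0.7, 0.0, 3.9]
width: 0.0003
finger_force: 2.1
time: 6.5
tool_pos: [0.5034, -0.161, 0.1151]
ee_rot: [-3.142, 0.001, 2.924]
wrist_force: [-1.8, 0.2, 5.7]
width: 0.0004
finger_force: 2.8
time: 6.8
tool_pos: [0.5034, -0.161, 0.1145]
ee_rot: [-3.141, 0.001, 2.924]
wrist_force: [-1.2, 0.1, 6.5]
width: 0.0008
finger_force: 3.2
```

Push 1–2 mm past until the force steepens (the hard stop), then lift and open.

```bash
python3 -m crank '[[1,[0,0,0.001],[0,0,0]],[1,[0,0,0.000],[0,0,0]],[1,[0,0,0],[0,0,0]]]' &&
python3 -m crank '[[1,[0,0,0.001],[0,0,0]],[1,[0,0,0],[0,0,0]],[1,[0,0,0],[0,0,0]],[1,[0,0,0],[0,0,0]]]'
```

```text
time: 7.1
tool_pos: [0.5034, -0.161, 0.1144]
ee_rot: [-3.141, 0.001, 2.924]
wrist_force: [-3.0, 1.6, 10.0]
width: 0.0002
finger_force: 4.8
time: 7.5
tool_pos: [0.5035, -0.161, 0.1143]
ee_rot: [-3.141, 0.002, 2.924]
wrist_force: [-4.6, 1.3, 12.4]
width: 0.0007
finger_force: 6.4
```

```bash
python3 -m crank '[[1,[0,0,-0.010],[0,0,0]],[1,[0,0,-0.02],[0,0,0]],[1,[0,0,-0.03],[0,0,0]],[1,[0,0,-0.03],[0,0,0]],[0.4,[0.010,0.02,0],[0,0,0]],[0.4,[0.015,0.03,0],[0,0,0]],[0.4,[0.015,0.03,0],[0,0,0]],[0.4,[0.015,0.03,0],[0,0,0]]]' &&
python3 -m crank '[[0.4,[0.014,0.029,0],[0,0,0]],[0.4,[0,0,0],[0,0,0]],[0.4,[0,0,0],[0,0,0]]]'
python3 - <<'E'
from h import *
d([.466,-.010,.102])
p,R=T(); w=robot.get_obs()['width']
s=snap('side');P=cloud(s); z=P[...,2]
f=p+R.apply([0,-w/2-.012,0]); print('near finger',f,proj(s,[f,f+[0,0,.0236]]))
for r in range(165,240,3): print(r,*[P[r,c].round(3) for c in range(int(proj(s,[f])[0,0])-8,int(proj(s,[f])[0,0])+9,4)])
i=cv2.resize(s['color'][120:270,180:340],None,fx=4,fy=4,interpolation=cv2.INTER_CUBIC);cv2.imwrite('pics/tab1.png',i[:,:,::-1])
E
```

```text
time: 8.3
tool_pos: [0.4726, -0.0406, 0.2006]
ee_rot: [3.141, -0.001, 2.923]
wrist_force: [0.4, 0.7, 0.3]
width: 0.0292
finger_force: 0.0
time: 8.6
tool_pos: [0.4657, -0.0101, 0.201]
ee_rot: [-3.141, -0.001, 2.925]
wrist_force: [-0.1, 0.0, 0.1]
width: 0.0529
finger_force: 0.0
tcp [ 0.4657 -0.0101  0.201 ] rpy [-3.141e+00 -1.000e-03  2.925e+00] shift tool mm [-0.3  0.3 99. ]
near finger [ 0.45744643 -0.04769113  0.20102586] [[252.23390847 201.79841664]
 [252.01776019 193.49884325]]
165 [0.465 0.015 0.281] [ 0.45  -0.045  0.303] [ 0.46  -0.047  0.301] [ 1.635  2.385 -0.676] [ 1.685  2.399 -0.689]
168 [0.465 0.015 0.273] [ 0.449 -0.046  0.295] [ 0.46  -0.047  0.294] [ 1.648  2.412 -0.718] [ 1.679  2.388 -0.715]
171 [0.466 0.018 0.263] [ 0.449 -0.046  0.287] [ 0.458 -0.05   0.287] [ 1.621  2.358 -0.725] [ 1.685  2.401 -0.751]
174 [0.465 0.015 0.255] [ 0.449 -0.046  0.279] [ 0.458 -0.049  0.279] [ 1.622  2.361 -0.757] [ 1.683  2.399 -0.781]
177 [0.467 0.022 0.244] [ 0.449 -0.045  0.271] [ 0.458 -0.05   0.271] [ 1.631  2.381 -0.796] [ 1.675  2.383 -0.805]
180 [0.464 0.016 0.238] [ 0.449 -0
[... 1456 characters left out ...]
.124] [ 0.495 -0.014  0.126]
222 [0.539 0.199 0.006] [0.553 0.196 0.004] [0.567 0.194 0.002] [ 0.487 -0.005  0.114] [ 0.488 -0.028  0.125]
225 [0.534 0.187 0.002] [ 0.464 -0.001  0.109] [ 0.475 -0.004  0.107] [ 0.485 -0.009  0.107] [ 0.48  -0.044  0.125]
228 [0.524 0.165 0.003] [ 0.457 -0.015  0.108] [ 0.468 -0.02   0.107] [ 0.478 -0.023  0.106] [ 0.477 -0.05   0.119]
231 [0.515 0.145 0.004] [0.528 0.144 0.001] [0.54  0.137 0.002] [0.493 0.008 0.078] [ 0.477 -0.052  0.111]
234 [ 0.51   0.134 -0.   ] [0.52  0.126 0.001] [0.531 0.12  0.001] [ 0.485 -0.007  0.077] [ 0.478 -0.049  0.1  ]
237 [0.501 0.114 0.001] [0.511 0.106 0.003] [0.485 0.021 0.053] [ 0.484 -0.01   0.069] [ 0.477 -0.05   0.091]
```

View pics/tab1.png

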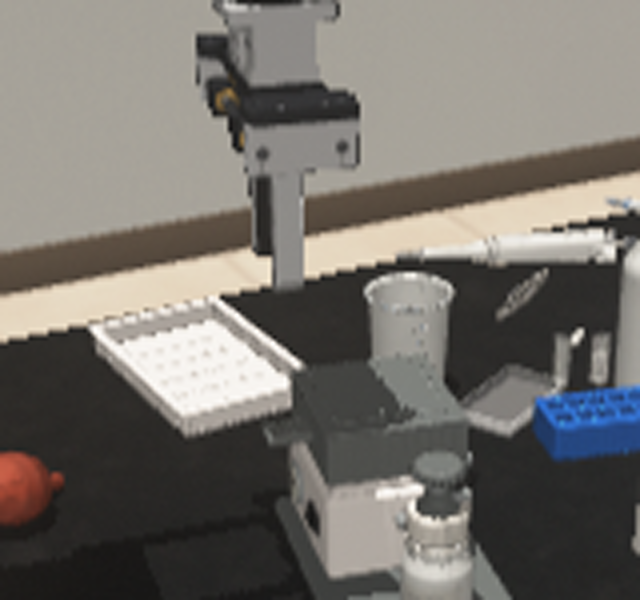

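Image: gripper open above the tab (tab at crop (285,430)), the vent cap has sprung back. The real fingertips sit ~24 mm above the reported TCP; I account for that.

```bash
python3 -m crank '[[0.4,[0,0,0.03],[0,0,0]],[0.4,[0,0,0.03],[0,0,0]],[0.4,[0,0,0.03],[0,0,0]],[0.4,[0,0,0.025],[0,0,0]],[0.4,[0,0,0.015],[0,0,0]],[0.4,[0,0,0.005],[0,0,0]],[0.4,[0,0,0],[0,0,0]]]' &&
python3 -m crank '[[1,[0,0,0],[0,0,0]],[1,[0,0,0],[0,0,0]],[1,[0,0,0],[0,0,0]],[1,[0,0,0],[0,0,0]],[1,[0,0,0],[0,0,0]]]'
```

```text
time: 9.35
tool_pos: [0.4655, -0.0112, 0.0658]
ee_rot: [-3.141, -0.002, 2.922]
wrist_force: [0.6, 0.3, -0.4]
width: 0.0563
finger_force: 0.0
time: 9.85
tool_pos: [0.4673, -0.007, 0.0675]
ee_rot: [3.134, 0.002, 2.925]
wrist_force: [1.6, 7.2, -0.1]
width: 0.0255
finger_force: 30.0
```

```bash
python3 -m crank '[[1,[0,0.003,0],[0,0,0]],[1,[-0.0018,0,-0.0085],[0,0,0]],[1,[-0.0019,0,-0.0084],[0,0,0]],[1,[-0.003,0,-0.0081],[0,0,0]],[1,[-0.003,0,-0.0081],[0,0,0]],[1,[-0.0041,0,-0.0076],[0,0,0]],[1,[-0.0041,0,-0.0076],[0,0,0]],[1,[0,0,0],[0,0,0]]]' &&
python3 -m crank '[[1,[-0.0103,0,-0.014],[0,0,0]],[1,[-0.0121,0,-0.0124],[0,0,0]],[1,[0,0,0],[0,0,0]]]'
```

```text
time: 10.65
tool_pos: [0.4848, -0.0109, 0.1164]
ee_rot: [3.141, 0.001, 2.924]
wrist_force: [-0.8, 5.2, -1.0]
width: 0.0256
finger_force: 30.0
time: 10.95
tool_pos: [0.5073, -0.0159, 0.1427]
ee_rot: [3.141, 0.002, 2.924]
wrist_force: [-0.3, 5.1, -0.5]
width: 0.0258
finger_force: 30.0
```

Tracks well, low forces. Continue.

```bash
python3 -m crank '[[1,[-0.0137,0.002,-0.0105],[0,0,0]],[1,[-0.015,0,-0.0086],[0,0,0]],[1,[-0.0161,0,-0.0064],[0,0,0]],[1,[0,0,0],[0,0,0]]]' &&
python3 -m crank '[[1,[-0.0168,0,-0.0041],[0,0,0]],[1,[-0.0172,0,-0.0016],[0,0,0]],[1,[-0.0173,0,0.0007],[0,0,0]],[1,[-0.017,0,0.0031],[0,0,0]],[1,[-0.0165,0,0.0054],[0,0,0]],[1,[0,0,0],[0,0,0]],[1,[0,0,0],[0,0,0]]]'
python3 - <<'E'
from h import *
s=snap('side');i=cv2.resize(s['color'][120:270,180:340],None,fx=4,fy=4,interpolation=cv2.INTER_CUBIC);cv2.imwrite('pics/open.png',i[:,:,::-1])
E
```

```text
time: 11.35
tool_pos: [0.5503, -0.0253, 0.167]
ee_rot: [-3.139, -0.0, 2.923]
wrist_force: [-1.2, -0.6, 0.8]
width: 0.0256
finger_force: 30.0
time: 12.05
tool_pos: [0.634, -0.0438, 0.1654]
ee_rot: [-3.139, 0.005, 2.923]
wrist_force: [1.6, -0.9, 5.4]
width: 0.0245
finger_force: 30.0
```

View pics/open.png

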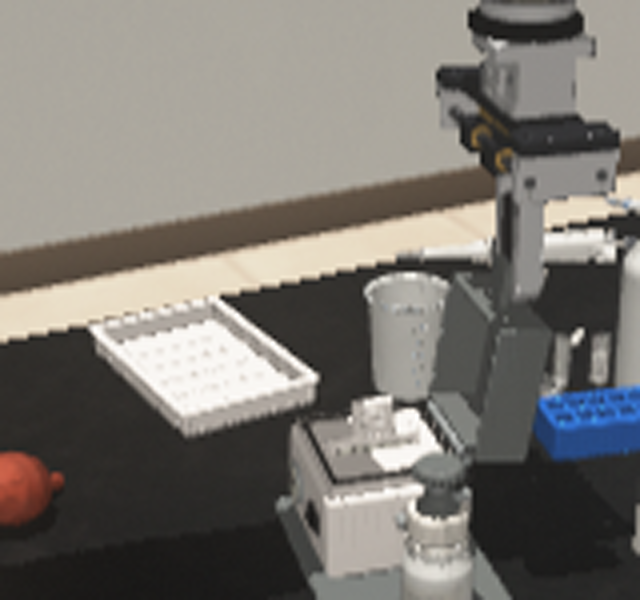

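Image: flap stands open past upright with the finger tab gripped on top; the plate's pull tab is visible at crop (375,410) and the slot area is clear. Release, retreat up, and measure the plate tab.

```bash
python3 -m crank '[[0.4,[0,0,0],[0,0,0]],[0.4,[0,0,0],[0,0,0]],[0.4,[0,0,0],[0,0,0]],[0.4,[0,0,-0.03],[0,0,0]],[0.4,[0,0,-0.04],[0,0,0]],[0.4,[0,0,-0.03],[0,0,0]],[0.4,[0.04,0,0],[0,0,0]],[0.4,[0.04,0,0],[0,0,0]]]' &&
python3 -m crank '[[0.4,[0.04,0,0],[0,0,0]],[0.4,[0.04,0,0],[0,0,0]],[0.4,[0.04,0,0],[0,0,0]],[0.4,[0.03,0,0],[0,0,0]],[0.4,[0,0,0],[0,0,0]]]'
python3 - <<'E'
from h import *
d([.530,-.024,.105])
s=snap('side');P=cloud(s);z=P[...,2]
t=snap('top');Q=cloud(t)
a=np.deg2rad(-12.5);A=np.array([[np.cos(a),np.sin(a)],[-np.sin(a),np.cos(a)]])
for n,p in(('side',P),('top',Q)):
    L=(p[...,:2]-[.5203,-.0805])@A.T*1000; z=p[...,2]
    # plate tab region: above body top, in front of flap
    m=(z>.096)&(z<.13)&(L[...,0]>-45)&(L[...,0]<38)&(L[...,1]>15)&(L[...,1]<105)
    print(n,m.sum(),'local lo/hi',np.percentile(L[m],[2,50,98],axis=0).round(1).tolist(),np.percentile(z[m],[2,98]).round(4))
    m2=(z>.10)&(L[...,0]>40)&(L[...,0]<140)&(L[...,1]>0)&(L[...,1]<115)
    print(' flap',m2.sum(),np.percentile(L[m2],[2,98],axis=0).round(0).tolist() if m2.sum() else '',np.nanmax(z[m2]) if m2.sum() else '')
j=cv2.resize(t['color'][170:270,230:360],None,fx=4,fy=4,interpolation=cv2.INTER_CUBIC);i=cv2.resize(s['color'][190:265,240:310],None,fx=4,fy=4,interpolation=cv2.INTER_CUBIC)
o=np.zeros((400,800,3),np.uint8);o[:,:520]=j;o[:300,520:]=i;cv2.imwrite('pics/plate.png',o[:,:,::-1])
E
```

```text
time: 12.9
tool_pos: [0.5548, -0.0249, 0.2631]
ee_rot: [-3.141, -0.0, 2.924]
wrist_force: [0.1, 0.5, 1.0]
width: 0.0563
finger_force: 0.0
time: 13.4
tool_pos: [0.4056, 0.0083, 0.2641]
ee_rot: [3.141, 0.001, 2.925]
wrist_force: [0.4, 0.2, 0.3]
width: 0.0563
finger_force: 0.0
tcp [0.4056 0.0083 0.2641] rpy [3.141e+00 1.000e-03 2.925e+00] shift tool mm [-128.2   -4.9  159.3]
side 85 local lo/hi [[-16.5, 53.5], [-3.6, 56.6], [9.8, 60.5]] [0.0961 0.1202]
 flap 883 [[62.0, 5.0], [107.0, 113.0]] 0.21676975162651296
top 35 local lo/hi [[-14.0, 53.5], [-1.1, 57.4], [10.2, 61.7]] [0.1093 0.1216]
 flap 679 [[62.0, 6.0], [109.0, 110.0]] 0.21759508213337897
```

View pics/plate.png

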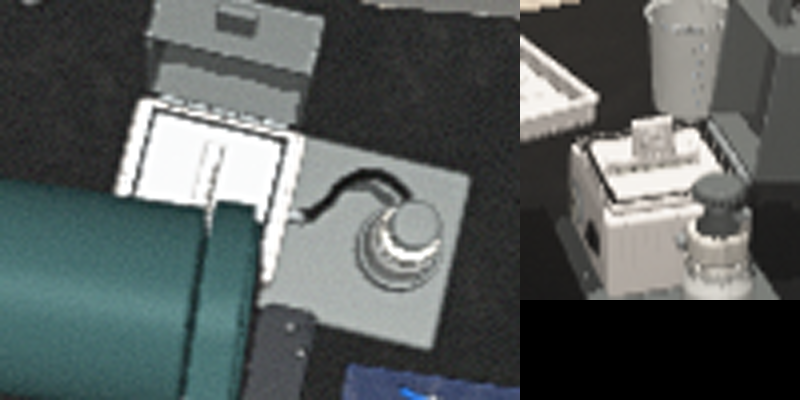

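Image: flap stays open; pull tab at left crop (212,165) and right crop (655,138), its centre at local (-3.3, 57.3), right where predicted. Move over it and descend.

```bash
python3 -m crank '[[0.4,[-0.032,-0.0012,0],[0,0,0]],[0.4,[-0.032,-0.0012,0],[0,0,0]],[0.4,[-0.032,-0.0013,0.02],[0,0,0]],[0.4,[-0.032,-0.0012,0.02],[0,0,0]],[0.4,[0,0,0.04],[0,0,0]],[0.4,[0,0,0.04],[0,0,0]],[0.4,[0,0,0.02],[0,0,0]],[0.4,[0,0,0],[0,0,0]]]'
python3 - <<'E'
from h import *
d([.5295,-.0239,.071])
p,R=T(); s=snap('side');P=cloud(s)
m=(np.linalg.norm(P[...,:2]-p[:2],axis=-1)<.05)&(P[...,2]>.128)&(P[...,2]<.2); print('lowest finger z',np.percentile(P[m][:,2],[0,1,3]).round(4))
E
```

```text
time: 14.3
tool_pos: [0.53, -0.0248, 0.1175]
ee_rot: [-3.141, -0.011, 2.923]
wrist_force: [-0.5, -0.9, 0.4]
width: 0.0564
finger_force: 0.0
tcp [ 0.53   -0.0248  0.1175] rpy [-3.141 -0.011  2.923] shift tool mm [ 0.2  0.8 46.5]
lowest finger z [0.1416 0.1434 0.1451]
```

```bash
python3 -m crank '[[0.4,[0,0.001,0.02],[0,0,0]],[0.4,[0,0,0.016],[0,0,0]],[0.4,[0,0,0.008],[0,0,0]],[0.4,[0,0,0],[0,0,0]],[0.4,[0,0,0],[0,0,0]]]'
```

```text
time: 14.85
tool_pos: [0.5335, -0.024, 0.0808]
ee_rot: [3.141, 0.002, 2.924]
wrist_force: [0.8, 0.4, -0.6]
width: 0.0563
finger_force: 0.0
```

```bash
python3 -m crank '[[0.4,[0.004,0,0.006],[0,0,0]],[0.4,[0,0,0.004],[0,0,0]],[0.4,[0,0,0],[0,0,0]],[0.4,[0,0,0],[0,0,0]]]' && python3 -m crank '[[0.8,[0,0,0],[0,0,0]],[0.85,[0,0,0],[0,0,0]],[1,[0,0,0],[0,0,0]],[1,[0,0,0],[0,0,0]],[1,[0,0,0],[0,0,0]],[1,[0,0,0],[0,0,0]]]'
```

```text
time: 15.25
tool_pos: [0.5284, -0.0229, 0.0694]
ee_rot: [3.141, 0.0, 2.924]
wrist_force: [-0.7, -0.0, -0.5]
width: 0.0563
finger_force: 0.0
time: 15.85
tool_pos: [0.5285, -0.023, 0.0694]
ee_rot: [3.142, 0.0, 2.924]
wrist_force: [0.5, -0.3, -0.0]
width: 0.0118
finger_force: 0.0
```

```bash
python3 -m crank '[[1,[0,0,0],[0,0,0]],[1,[0,0,0],[0,0,0]],[1,[0,0,0],[0,0,0]]]'
```

```text
time: 16.15
tool_pos: [0.5286, -0.0221, 0.0693]
ee_rot: [3.14, -0.0, 2.924]
wrist_force: [0.8, 3.9, -0.6]
width: 0.0078
finger_force: 30.0
```

```bash
python3 -m crank '[[1,[0,0.001,-0.003],[0,0,0]],[1,[0,0,-0.008],[0,0,0]],[1,[0,0,-0.010],[0,0,0]],[1,[0,0,-0.010],[0,0,0]],[1,[0,0,0],[0,0,0]]]' && python3 -m crank '[[1,[0,0,-0.012],[0,0,0]],[1,[0,0,-0.015],[0,0,0]],[1,[0,0,-0.015],[0,0,0]],[1,[0,0,-0.015],[0,0,0]],[1,[0,0,-0.010],[0,0,0]],[1,[0,0,0],[0,0,0]],[1,[0,0,0],[0,0,0]]]'
python3 -c "
from h import *
s=snap('side');i=cv2.resize(s['color'][130:280,180:340],None,fx=4,fy=4,interpolation=cv2.INTER_CUBIC);cv2.imwrite('pics/lift.png',i[:,:,::-1])
d([.526,.2904,.155])"
```

```text
time: 16.65
tool_pos: [0.5299, -0.0225, 0.1032]
ee_rot: [-3.141, 0.004, 2.924]
wrist_force: [-0.4, 0.9, 0.2]
width: 0.0078
finger_force: 30.0
time: 17.35
tool_pos: [0.5287, -0.022, 0.1674]
ee_rot: [3.142, 0.0, 2.924]
wrist_force: [-0.5, 0.2, -1.1]
width: 0.0078
finger_force: 30.0
tcp [ 0.5283 -0.022   0.1667] rpy [-3.142e+00 -1.000e-03  2.924e+00] shift tool mm [ 69.7 304.5  11.8]
```

View pics/lift.png

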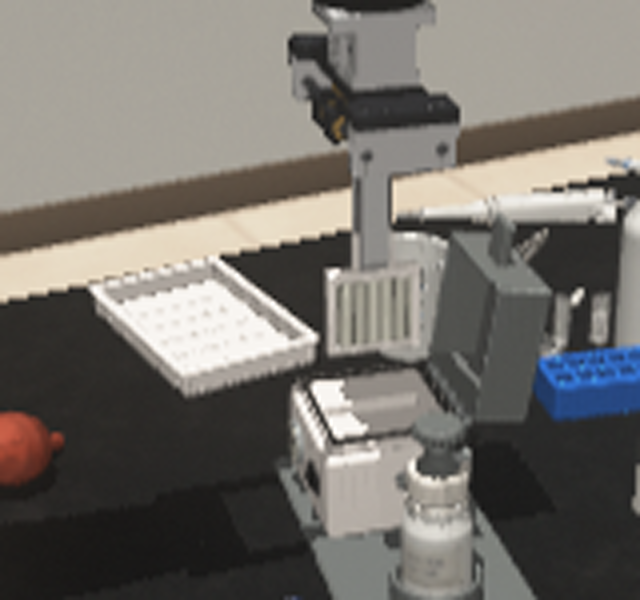

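Image: plate out of the slot, upright at crop (372,310), flap still open. Carry it to the tray and turn.

```bash
python3 -m crank '[[1,[0.005,0.02,0],[0,0,0]],[1,[0.009,0.04,0],[0,0,0]],[1,[0.009,0.04,0],[0,0,0]],[1,[0.009,0.04,0],[0,0,0]],[1,[0.009,0.04,0],[0,0,0]],[1,[0.009,0.04,0],[0,0,0]],[1,[0.009,0.04,0],[0,0,0]],[1,[0.009,0.035,0],[0,0,0]]]' && python3 -m crank '[[1,[0.002,0.01,0],[0,0,5]],[1,[0,0,0],[0,0,7.5]],[1,[0,0,0],[0,0,7.5]],[1,[0,0,0],[0,0,7.5]],[1,[0,0,0],[0,0,7.5]],[1,[0,0,0],[0,0,7.5]],[1,[0,0,0],[0,0,7.5]],[1,[0,0,0],[0,0,7.5]]]' && python3 -m crank '[[1,[0,0,0],[0,0,7.5]],[1,[0,0,0],[0,0,6]],[1,[0,0,0],[0,0,3.1]],[1,[0,0,0],[0,0,0]],[1,[0,0,0],[0,0,0]]]'
python3 - <<'E'
from h import *
d([.526,.2904,.155])
s=snap('side');P=cloud(s); p,R=T()
m=(np.linalg.norm(P[...,:2]-p[:2],axis=-1)<.045)&(P[...,2]>.06)&(P[...,2]<.19); Q=P[m]
print(m.sum(),np.percentile(Q[:,2],[0.5,2,50]).round(4))
t=snap('top');c=t['color'].astype(int)
j=cv2.resize(t['color'][180:260,110:250],None,fx=3,fy=3,interpolation=cv2.INTER_CUBIC);i=cv2.resize(s['color'][130:250,170:265],None,fx=4,fy=4,interpolation=cv2.INTER_CUBIC)
o=np.zeros((480,800,3),np.uint8);o[:240,:420]=j;o[:,420:]=i;cv2.imwrite('pics/fin.png',o[:,:,::-1])
E
```

```text
time: 18.2
tool_pos: [0.5251, 0.2825, 0.1659]
ee_rot: [-3.14, -0.002, 2.925]
wrist_force: [-0.0, -0.2, 0.1]
width: 0.0078
finger_force: 30.0
time: 19.0
tool_pos: [0.5256, 0.2906, 0.1658]
ee_rot: [-3.139, 0.0, 1.915]
wrist_force: [0.5, 0.6, -0.5]
width: 0.0077
finger_force: 30.0
time: 19.5
tool_pos: [0.5258, 0.2907, 0.1664]
ee_rot: [-3.14, 0.001, 1.632]
wrist_force: [-0.6, 0.4, -0.4]
width: 0.0075
finger_force: 30.0
tcp [0.5258 0.2907 0.1664] rpy [-3.140e+00  1.000e-03  1.632e+00] shift tool mm [-0.3  0.2 11.4]
182 [0.1292 0.132  0.161 ]
```

View pics/fin.png

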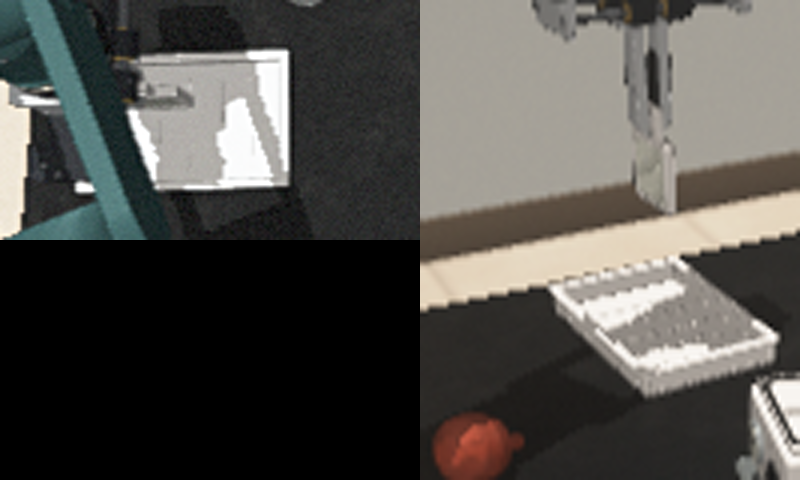

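Image: plate upright in the gripper over the tray, edge-on in the top view along the tray's long side. Lower it 18 mm (edge ≈ 0.11) and settle.

```bash
python3 -m crank '[[1,[0,0,0.006],[0,0,0]],[1,[0,0,0.007],[0,0,0]],[1,[0,0,0.005],[0,0,0]],[1,[0,0,0],[0,0,0]],[1,[0,0,0],[0,0,0]],[1,[0,0,0],[0,0,0]],[1,[0,0,0],[0,0,0]],[1,[0,0,0],[0,0,0]]]'
python3 - <<'E'
from h import *
s=snap('side');P=cloud(s); p,R=T()
m=(np.linalg.norm(P[...,:2]-p[:2],axis=-1)<.045)&(P[...,2]>.06)&(P[...,2]<.19)
print(np.percentile(P[m][:,2],[.5,2]).round(3),np.abs(robot.get_obs()['qvel']).max())
L=P[...,2][(P[...,0]>.55)&(P[...,0]<.72)&(abs(P[...,1]+.04)<.05)]; print('flap top',np.nanmax(L))
print(robot.close_job())
E
```

```text
time: 20.4
tool_pos: [0.5264, 0.291, 0.1497]
ee_rot: [3.141, -0.0, 1.631]
wrist_force: [-0.6, 0.4, -0.8]
width: 0.0077
finger_force: 30.0
[0.114 0.115] 0.004153370495646199
flap top 0.21690723709081766
the job is handed in; nothing more can be done
None
```

The job is handed in: I pressed the vent cap to its stop and let it spring back, and the flap stays open past upright. The plate is held still and upright over the middle of the drip tray, its broad face to the front and its lower edge about 11 cm above the bench (roughly 9 cm above the rim).

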